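# Pack soup pots into the carrier and bar its cover

## Task

Pack the soup pots for delivery: slip the palette knife's blade under the front edge of the carrier's handleless cover, lever the cover up with it, and open the cover right back past upright. Stand all the soup pots upright on the carrier's floor, shut the cover fully over them, and lay the retaining bar across it, seated flat in both end brackets and sticking out equally at both ends. Leave the palette knife lying flat on its white board, and leave the bowl, bottle and spice jar where they are.

Things in the scene. Friction and masses are not known exactly. Their poses are not given: they have to be found in the camera images.
- carrier: Aluminium meal carrier fixed on the counter, 250 (own x) x 170 (own y) mm outside, walls and floor 8 mm; origin: centre of its underside, at counter height. Own z up. The cover hinges on its -y side and opens from its +y side (front). Back and end walls 84 mm high, front wall only 76: an 8 mm slot (heights 76 to 84) runs under the shut cover all along the front.
- carrier_in (a point): Centre of the carrier's inner floor (234 x 154 mm clear), 8 mm above its underside.
- saddle0 (a point): Middle of the saddle floor of the dark steel bracket at the carrier's -x end: own (-133, 0, 100) mm of the carrier. The bracket is 16 mm long (x); its saddle is 30 mm wide (y), between two 8 mm thick prongs that rise to height 116, and open both ways along x. The shut cover's top is at height 92, so a bar in the saddles clears it by 8 mm.
- saddle1 (a point): The like point of the bracket at the carrier's +x end: own (133, 0, 100) mm of the carrier.
- cover (a joint): Angle of the cover (flat black plate 250 x 170 x 8 mm, 0.15 kg, no handle, flush with the carrier's sides): 0 = closed flat, grows as its front edge rises, 2.0 rad = stop, leaning back past upright. The hinge is stiff: the cover stays at whatever angle it is left; moving it takes about 2 N at the front edge.
- cover_hinge (a point): Middle of the hinge line, at own (0, -85, 84) mm of the carrier; fixed; the hinge line is the carrier's own x axis direction.
- cover_edge (a point): Middle of the cover's front edge, on its underside, 170 mm from the hinge line; moves with the cover.
- board: White plastic board lying fixed on the counter, 270 (own x) x 90 (own y) x 8 mm; origin: centre of its underside. The palette knife's place.
- knife: Palette knife, 220 mm long, 0.12 kg, lying flat on the board at the start. Own x runs from handle to blade tip, z up. Origin: where handle meets blade, at the level of the handle's underside. Handle: black, x from -110 to 0 mm, 24 mm wide (y), 20 mm high. Blade: steel, x from 0 to 110 mm, 30 mm wide, 3 mm thick, its mid-plane 10 mm above the origin's level.
- knife_tip (a point): Middle of the end of the blade, own (110, 0, 10) mm of the knife.
- bar: Retaining bar, dark steel with a black rubber sleeve round its middle 50 mm, straight, 300 (own x) x 22 (y) x 28 (z) mm, 0.3 kg, lying flat on the counter at the start, on the hinge side of the carrier; origin: centre of its underside.
- pot0: Sealed soup pot, one of four alike (absent ones read None): upright cylinder, black with a white lid, 54 mm diameter, 60 mm high, 0.18 kg; origin: centre of its underside.
- pot1: Sealed soup pot, one of four alike (absent ones read None): upright cylinder, black with a white lid, 54 mm diameter, 60 mm high, 0.18 kg; origin: centre of its underside.
- pot2: Sealed soup pot, one of four alike (absent ones read None): upright cylinder, black with a white lid, 54 mm diameter, 60 mm high, 0.18 kg; origin: centre of its underside.
- pot3: Sealed soup pot, one of four alike (absent ones read None): upright cylinder, black with a white lid, 54 mm diameter, 60 mm high, 0.18 kg; origin: centre of its underside.
- bowl: Bystander: empty black bowl, 130 mm wide, 55 mm high; origin: centre of its underside.
- oil: Bystander: small amber oil bottle, 56 mm diameter, 120 mm high; origin: centre of its underside.
- spice: Bystander: glass spice jar, 70 mm diameter, 100 mm high; origin: centre of its underside.
Things that resemble listed ones, but are neither listed nor needed, are in the scene too. What is meant by the knife is not purple or turquoise, and is the smaller of those in its own colour.

How it is judged (in metres and radians):
On the way, in this order (a step that is already met when the one before it is completed fails the run):
1. the cover is levered up at least 0.25 rad by the knife's blade, the fingers not touching the carrier or its cover (value of joint cover above 0.25 rad and contact force between knife and carrier above 0.2 N and contact force between the fingers and carrier below 0.5 N), for 0.1 s.
2. the cover is opened past upright (over 1.6 rad) (value of joint cover above 1.6 rad), for 0.2 s.
3. every pot stands upright on the carrier's floor and the cover is shut (x of pot0 in the frame of carrier between -0.1 and 0.1 m and y of pot0 in the frame of carrier between -0.06 and 0.06 m and z of each of pot0, pot1, pot2, pot3 in the frame of carrier below 0.016 m and angle between each of pot0, pot1, pot2, pot3's own z axis and vertical below 0.15 rad and x of pot1 in the frame of carrier between -0.1 and 0.1 m and y of pot1 in the frame of carrier between -0.06 and 0.06 m and x of pot2 in the frame of carrier between -0.1 and 0.1 m and y of pot2 in the frame of carrier between -0.06 and 0.06 m and x of pot3 in the frame of carrier between -0.1 and 0.1 m and y of pot3 in the frame of carrier between -0.06 and 0.06 m and value of joint cover below 0.04 rad), for 0.3 s.
At the end, for the whole second after the job is handed in: All pots upright on the carrier floor; cover shut (< 0.04 rad); bar flat in both saddles, within 15 mm lengthwise, 8 mm crosswise and 0.06 rad of the carrier middle line; knife flat on the board, its origin within 60 mm along and 40 mm across of the centre; all at rest (all of step 3 and x of bar in the frame of carrier between -0.015 and 0.015 m and y of bar in the frame of carrier between -0.008 and 0.008 m and z of bar in the frame of carrier between 0.095 and 0.106 m and angle between the x axis of bar and the x axis of carrier, either way round below 0.06 rad and angle between bar's own z axis and vertical below 0.1 rad and x of knife in the frame of board between -0.06 and 0.06 m and y of knife in the frame of board between -0.04 and 0.04 m and z of knife in the frame of board between 0.003 and 0.016 m and angle between knife's own z axis and vertical below 0.15 rad and linear speed of each of pot0, pot1, pot2, pot3, bar, knife below 0.02 m/s); the robot touches nothing.
It fails at once if the bowl is moved over 40 mm or tipped (distance of bowl from where it was at the start of the episode above 0.04 m or angle between bowl's own z axis and vertical above 0.5 rad).
It fails at once if the oil bottle is moved over 40 mm or tipped (distance of oil from where it was at the start of the episode above 0.04 m or angle between oil's own z axis and vertical above 0.5 rad).
It fails at once if the spice jar is moved over 40 mm or tipped (distance of spice from where it was at the start of the episode above 0.04 m or angle between spice's own z axis and vertical above 0.5 rad).
Of pot0, pot1, pot2, pot3 only 2 to 4 are there at a start; the rules pass over those that are not, and their reading is None.
At some moment in a run one of pot0, pot1, pot2, pot3, bar may be knocked a few centimetres aside while the robot is not near it.
It also fails if it takes over 210 s, if anything falls off the work surface, if the arm or the gripper's body presses on something with over 40 N, if the wrist force passes 120 N, or if a joint passes its speed limit or range.

## Robot

A 6-joint arm with a two-finger parallel gripper is mounted at the origin on the work surface. World frame = base frame: x ahead of the robot, y to its left, z up, the work surface at z = 0. Lengths are in mm, angles in rad, forces in N, time in s.
With the tool pointing down it reaches from about 275 to 750 mm from the base axis. Payload 10.2 kg.
Tool frame: the origin (TCP) lies where the fingers leave the gripper's body, on its centre line; the fingertips stand 73 mm ahead of it and the grasp point (between the pads) lies 54 mm ahead of it; z points along the fingers, y is the line along which they close (so a half turn about z gives the same grasp; the last joint's range is limited). The gripper opens to 85 mm and grips with 20 to 120 N. Pads are 22 mm wide; open, the fingers measure 114 mm over their backs; the gripper's body (76 mm by 85 mm) begins 54 mm behind the grasp point. The pads swing forward as they close: fully open they stand 13 mm farther back than shut.
Start: joints at [-1.359, 0.313, 1.498, -0, 1.331, -0.223], TCP at [221.134, -476.163, 303.894] pointing down, gripper open.
Joint ranges: [-2.94, 2.94], [-0.97, 2.17], [0.19, 2.56], [-1.23, 4.37], [0.02, 3.11], [-2.88, 2.88]. Speed limits (rad/s): [2.39, 2.39, 3.01, 3.14, 3.14, 3.14].

## Interface

Orientations are given as a unit quaternion [w, x, y, z].
In Python, from rig import ctrl gives the robot as it stands.
- The arm moves only by the shell command python3 -m creep 'ROWS' [OPENING] [FORCE]. ROWS is JSON, a list that holds one entry, the list of rows, each a list of 6 numbers: the shift along the world's x, y, z in units of 25 mm (1.0 is 25 mm), then the turn, a rotation vector about the world's x, y, z in units of 5 degrees (1.0 is 5 degrees). In form: [[[x, y, z, ax, ay, az], ...]]. A call has 1 to 20 rows; each row is the pose to reach, as a shift and turn from the pose commanded when the call began; what a row does not reach only later rows make up. A row lasts 1/12 s, in which the tool goes at most 41.7 mm and 7.16 degrees, less where a joint would pass 70% of its speed; a pose out of reach is approached as far as the arm can. A call with a gripper value outside its range is refused whole. OPENING is the finger opening in mm, from 0 to 85.4, set as the call begins (- or left out, the last holds). The fingers move at their own pace and stop on an object; FORCE is the grip in N (left out, the last holds). Time passes only in rows, so rows that repeat a pose let the fingers close. It gives the time, the measured TCP pose, the force, the opening and the grip force at its end, in the units of the state.
- ctrl.sense(): the state, without advancing time (a new reading comes with each control period).
- ctrl.capture(name): name is "side" or "top"; returns a dict with "image" (420x560x3 uint8, red, green, blue), "fx", "fy", "cx", "cy" (pixels), "R" (3x3) and "t" (3): a world point X has camera coordinates R X + t. Camera axes: x right, y down, z forward; pixel columns grow to the right and rows downward; lengths in mm; the calibration is good to about 2 mm. A picture is of the moment at which its call begins. There is no depth.
- ctrl.finish_job(): hands the job in; it is judged then, once.
The state is a dict: "time_s": time; "joints": joint angles; "dq": joint speeds; "tau": joint torques, N m; "eef_pos": TCP position; "ee_rot": TCP orientation; "force": force on the tool from outside, world axes, zero at the start; "wrist_torque": the same for the moment, N m; "grip_width": opening from 0.0 (shut) to 1.0 (fully open); "grip_force": force on a finger pad.
Only numpy, scipy, OpenCV 4.12 (cv2) and the standard library are available. Lean on these libraries where they do the work, as an engineer would, in place of code of your own. Each camera call takes 0.05 s, during which the arm holds its last target. There are 200 camera calls.

## Working session

There is one attempt and no reset: what is moved stays moved. The work goes in short steps, Python scripts to look and compute and a shell command to move; the robot and the scene stay as the last step left them, time stands still between calls to the robot, and variables do not carry over. Pictures are saved under pics/ and viewed, at most 15 in all, crops included, and the job is handed in when it is done.

```bash
ls; mkdir -p pics; python3 - <<'E'
from rig import ctrl
import cv2
for n in("top","side"):
    c=ctrl.capture(n); cv2.imwrite(f"pics/{n}0.png",c["image"][:,:,::-1])
    print(n,c["fx"],c["cx"],c["cy"],c["R"],c["t"])
print(ctrl.sense())
E
```

```text
pics
top 516.9627354917603 282.4461585319363 201.89008075367326 [[ 0.00388704 -0.99998345  0.00424219]
 [-0.99509838 -0.00428718 -0.09879695]
 [ 0.0988135  -0.00383737 -0.99509857]] [  95.71667893  504.81024035 1383.65019088]
side 416.69622130842305 275.763619294333 207.08511102600883 [[-0.67233352 -0.73998546  0.01972679]
 [-0.56910527  0.49966699 -0.653033  ]
 [ 0.4733781  -0.4502826  -0.75707249]] [ 408.61596371  282.49063096 1181.07033069]
{'time_s': 0.1, 'joints': array([-1.35941585e+00,  3.13402302e-01,  1.49835328e+00,  5.90204055e-06,
        1.33101814e+00, -2.23334495e-01]), 'dq': array([ 8.95523664e-04, -9.58725332e-06, -2.38769151e-03, -1.32534290e-04,
        6.66980403e-04,  5.40517713e-04]), 'tau': array([ 1.92398205e-03, -4.12904656e+01, -2.60140282e+01, -1.84837036e-04,
        3.08027978e-03, -3.61279135e-06]), 'eef_pos': array([ 221.09418456, -476.01230676,  303.39098238]), 'ee_rot': array([-5.90507852e-04,  9.76470698e-01,  2.15649316e-01,  6.39574435e-06]), 'force': array([0.68301697, 0.14695021, 0.37633664]), 'wrist_torque': array([ 0.08542119, -0.0024423 , -0.01865874]), 'grip_force': 0.0, 'grip_width': 0.9995930590201505}
```

View pics/top0.png

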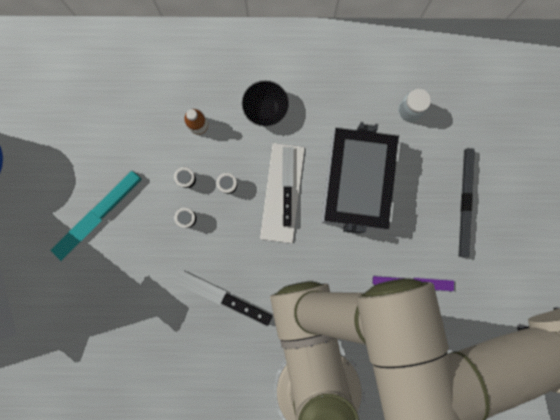

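View pics/side0.png

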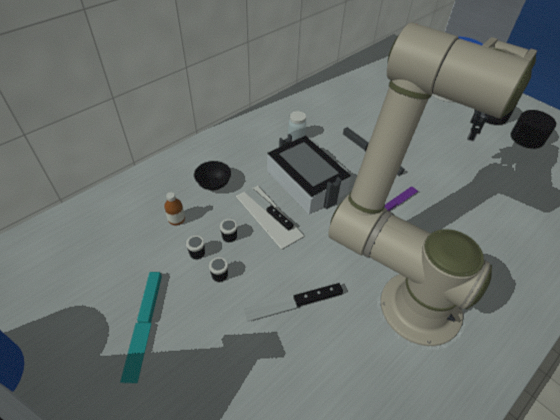

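Possible knives in the top view: the black-handled knife on the white board (287,185), a larger black-handled one (230,298), a turquoise one (95,215) and a purple one (413,283). I choose the one on the board: it is black and the smaller of the two. I see three pots, at (184,177), (227,183) and (185,217). There is also a black object at the far right, about (550,320) in the top view and (533,125) in the side view, which I still need to identify.

```bash
cat > h.py <<'E'
import numpy as np, cv2
from rig import ctrl
def proj(c,X):
    p=c["R"]@np.asarray(X,float)+c["t"]; return np.array([c["fx"]*p[0]/p[2]+c["cx"],c["fy"]*p[1]/p[2]+c["cy"]])
def ray(c,u,z):
    R,t=np.asarray(c["R"]),np.asarray(c["t"]); o=-R.T@t
    d=R.T@np.array([(u[0]-c["cx"])/c["fx"],(u[1]-c["cy"])/c["fy"],1]); return o+d*(z-o[2])/d[2]
def blobs(mask,lo,hi):
    n,l,s,ce=cv2.connectedComponentsWithStats(mask.astype(np.uint8)); 
    return [(l==i,s[i],ce[i]) for i in range(1,n) if lo<s[i,4]<hi]
def rect(m):
    return cv2.minAreaRect(np.argwhere(m)[:,::-1].astype(np.float32))
def crop(c,name,x0,y0,x1,y1,k):
    cv2.imwrite(name,cv2.resize(c["image"][y0:y1,x0:x1,::-1],None,fx=k,fy=k,interpolation=cv2.INTER_CUBIC))
def boxw(c,m,z):   # min-area rectangle of mask, on plane z: centre, long, short, dir angle of long side
    cnt=max(cv2.findContours(m.astype(np.uint8),cv2.RETR_EXTERNAL,cv2.CHAIN_APPROX_NONE)[0],key=len)[:,0]
    w=np.array([ray(c,p,z)[:2] for p in cnt],np.float32); b=cv2.boxPoints(cv2.minAreaRect(w))
    e=[b[1]-b[0],b[2]-b[1]]; e.sort(key=np.linalg.norm); a=np.arctan2(e[1][1],e[1][0])
    return b.mean(0).round(1),np.linalg.norm(e[1]).round(1),np.linalg.norm(e[0]).round(1),np.round((a+np.pi/2)%np.pi-np.pi/2,3)
E
python3 - <<'E'
from h import *
t=ctrl.capture("top");s=ctrl.capture("side")
crop(t,"pics/c1.png",160,70,500,270,2.3)
crop(s,"pics/c2.png",440,20,560,160,4)
im=t["image"].astype(int);v=im.max(2);hsv=cv2.cvtColor(t["image"],cv2.COLOR_RGB2HSV)
for m,st,ce in blobs(v<60,60,8000): print("dark",st,ce.round(1),boxw(t,m,28))
for m,st,ce in blobs((im.min(2)>200),30,8000): print("white",st,ce.round(1),boxw(t,m,8))
E
```

```text
dark [ 243   81   46   45 1598] [265.2 103.2] (array([778.8, 146.5], dtype=float32), np.float32(125.1), np.float32(123.1), np.float32(0.8))
dark [ 325  124   73  109 2962] [361.2 179.6] (array([ 570.7, -118.9], dtype=float32), np.float32(299.2), np.float32(175.0), np.float32(-0.126))
dark [284 187   7  39 238] [287.  205.9] (array([493.1,  85.4], dtype=float32), np.float32(103.7), np.float32(16.4), np.float32(0.002))
dark [460 187  13  69 291] [465.1 209.5] (array([ 453.8, -397.5], dtype=float32), np.float32(185.4), np.float32(28.2), np.float32(-0.113))
dark [395 279  30   7  78] [411.8 281.7] (array([ 290.9, -243.7], dtype=float32), np.float32(77.7), np.float32(12.2), np.float32(1.446))
dark [222 294  50  31 524] [246.9 308.7] (array([217.4, 191.7], dtype=float32), np.float32(137.2), np.float32(30.1), np.float32(1.134))
```

View pics/c1.png

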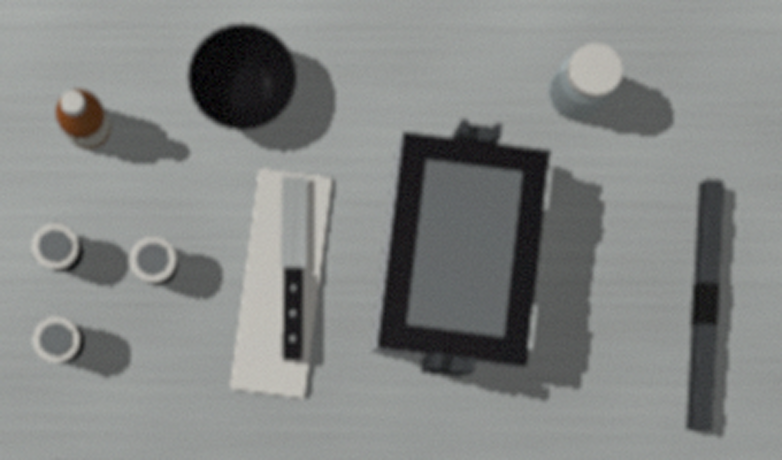

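View pics/c2.png

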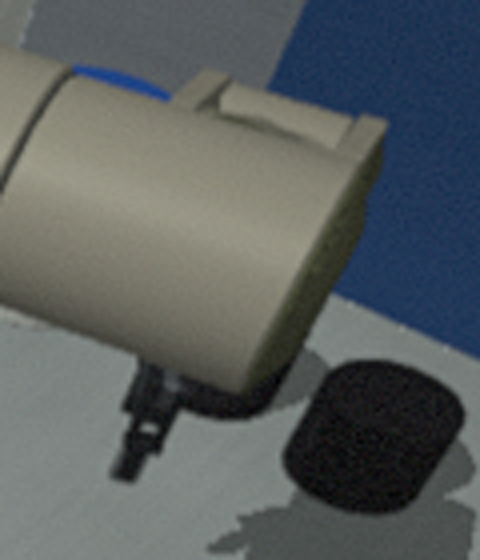

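The crops confirm the knife: black handle at about (287,206), steel blade pointing up (+x), lying on the white board. The far object is a big black drum without a lid, so it is not a pot. Next I measure everything precisely.

```bash
cat >> h.py <<'E'
def filled(m):
    o=np.zeros(m.shape,np.uint8); cs=cv2.findContours(m.astype(np.uint8),cv2.RETR_EXTERNAL,cv2.CHAIN_APPROX_NONE)[0]
    cv2.drawContours(o,cs,-1,1,-1); return o
def pots(c,z=60):
    hsv=cv2.cvtColor(c["image"],cv2.COLOR_RGB2HSV); g=(hsv[:,:,2]>185)&(hsv[:,:,1]<30)
    r=[]
    for m,st,ce in blobs(filled(g)>0,150,800):
        b=boxw(c,m,z)
        if b[1]<75 and b[2]>40: r.append((ce.round(1),b))
    return r
E
python3 - <<'E'
from h import *
t=ctrl.capture("top");s=ctrl.capture("side");v=t["image"].max(2)
m=filled(v<60); k=np.ones((17,17),np.uint8)
m2=cv2.morphologyEx(m,cv2.MORPH_OPEN,cv2.getStructuringElement(cv2.MORPH_ELLIPSE,(31,31)))
for b,st,ce in blobs(m2,3000,20000): print("cover",ce,boxw(t,b,92))
g=t["image"].astype(int)
for th in(70,80,90):
  for b,st,ce in blobs((v<th),200,1500):
    if ce[0]>440 and ce[1]<260: print("bar",th,ce,boxw(t,b,28))
    if 280<ce[0]<295: print("handle",th,ce,boxw(t,b,28))
for th in(185,195):
  for b,st,ce in blobs(filled((g.min(2)>th)),800,20000): print("board",th,st,boxw(t,b,8))
print("pots top",pots(t)); 
for n,c in(("t",t),("s",s)):
  for p in [(184,177),(227,183),(185,217)]:
    if n=="t": q=ray(t,p,60); print(q.round(1),"side",proj(s,q).round(1))
print(v[170:184,184], v[150:250:8,266],v[150:230:5,466],v[140:190:4,287])
E
```

```text
cover [361.43243243 178.14726265] (array([ 563.6, -108.9], dtype=float32), np.float32(260.1), np.float32(166.7), np.float32(-0.125))
bar 70 [466.35486982 203.13693346] (array([ 504.8, -403.4], dtype=float32), np.float32(291.9), np.float32(30.3), np.float32(-0.071))
handle 70 [287.19230769 205.46153846] (array([493.1,  84. ], dtype=float32), np.float32(103.7), np.float32(19.1), np.float32(0.004))
bar 80 [466.63958513 202.86949006] (array([ 505.3, -403.5], dtype=float32), np.float32(296.6), np.float32(31.0), np.float32(-0.074))
handle 80 [287.48275862 205.85862069] (array([493.1,  84. ], dtype=float32), np.float32(103.7), np.float32(19.1), np.float32(0.004))
bar 90 [467.13615734 203.58850227] (array([ 504.7, -407.9], dtype=float32), np.float32(297.1), np.float32(41.2), np.float32(-0.082))
handle 90 [287.41401274 206.50955414] (array([491.8,  85.4], dtype=float32), np.float32(106.4), np.float32(21.7), np.float32(0.002))
pots top [(array([415.9, 100.7]), (array([ 779.8, -263.8], dtype=float32), np.float32(50.4), np.float32(42.5), np.float32(0.294)))]
[566.5 360.7  60. ] side [195.9 241. ]
[550.9 245.9  60. ] side [229.6 224.2]
[459.6 355.6  60. ] side [219.1 262.8]
[134 114 107 108 108 108 108 109 110 109 108 106 109 130] [157 160 159 161 161 179 187 191 191 192 189 184 151] [58 57 57 63 66 63 66 66 66 23 25 29 43 63 64 63] [155 161 156 155 154 156 155 154 154 155 158 154  27]
```

```bash
cat >> h.py <<'E'
def lids(c,x0=150,x1=260,y0=140,y1=260,z=60,th=172):
    v=cv2.GaussianBlur(c["image"],(3,3),0).min(2); m=np.zeros(v.shape,bool); m[y0:y1,x0:x1]=v[y0:y1,x0:x1]>th
    m=cv2.morphologyEx(m.astype(np.uint8),cv2.MORPH_CLOSE,np.ones((3,3),np.uint8))
    return [(ce.round(1),boxw(c,b,z)) for b,st,ce in blobs(filled(m)>0,150,900)]
E
python3 - <<'E'
from h import *
t=ctrl.capture("top");s=ctrl.capture("side");v=t["image"].max(2)
g=cv2.GaussianBlur(t["image"],(3,3),0)
for th in(168,172,176):
  print(th,lids(t,th=th))
  m=np.zeros(v.shape,bool);m[135:255,255:312]=g.min(2)[135:255,255:312]>th
  for b,st,ce in blobs(filled(m)>0,800,9000): print("board",boxw(t,b,8))
# side view check: corners of cover predicted
c0=np.array([563.6,-108.9]);a=-.125;ex=np.array([np.cos(a),np.sin(a)]);ey=np.array([-ex[1],ex[0]])
for sx,sy in((1,1),(1,-1),(-1,-1),(-1,1)):
  X=[*(c0+ex*125*sx+ey*85*sy),92]; print("corner",np.round(X,1),"top",proj(t,X).round(1),"side",proj(s,X).round(1))
# refine cover centre by black frame width profile along mid lines
for nm,dv in(("own x",ex),("own y",ey)):
  L=np.arange(-150,151,1.); off=(ey*60 if nm=="own x" else ex*60)
  for sg in(1,-1):
    px=[proj(t,[*(c0+dv*l+off*sg),92]) for l in L]
    val=cv2.remap(v,np.float32([[p[0] for p in px]]),np.float32([[p[1] for p in px]]),cv2.INTER_LINEAR)[0]
    d=np.where(val<75)[0]; print(nm,sg,L[d[0]],L[d[-1]])
print(v[150:175,287],v[180:192,287],v[220:232,287]);print(v[206,278:300],v[165,276:305])
crop(s,"pics/c3.png",220,110,380,260,4)
E
```

```text
168 []
board (array([534.5, 102.3], dtype=float32), np.float32(268.2), np.float32(85.8), np.float32(-0.111))
172 []
board (array([533.1, 101.3], dtype=float32), np.float32(264.6), np.float32(84.8), np.float32(-0.12))
176 []
board (array([534.7, 115.3], dtype=float32), np.float32(267.0), np.float32(82.3), np.float32(0.002))
corner [698.2 -40.1  92. ] top [335.2 126.4] side [267.4 151.4]
corner [ 677.  -208.8   92. ] top [399.4 134.6] side [305.7 134.1]
corner [ 429.  -177.7   92. ] top [389.1 228.8] side [351.5 174.1]
corner [450.2  -9.   92. ] top [323.8 220.4] side [311.6 195.1]
own x 1 -127.0 121.0
own x -1 -126.0 122.0
own y 1 -81.0 84.0
own y -1 -81.0 83.0
[153 154 154 153 156 155 155 156 153 154 154 154 152 154 153 153 156 154
 151 156 156 154 156 153 158] [157 155 155 160 153 135  96  52  34  29  30  23] [ 38  27  25  32  29  48  98 149 180 190 195 191]
[190 188 193 194 167 105  42  60 100 114  84  46  37  72 111 117 120 118
 113  99  87  89] [188 188 187 190 190 185 173 158 156 157 156 153 156 157 156 158 150 133
 115 116 136 178 191 191 190 173 129 111 143]
```

View pics/c3.png

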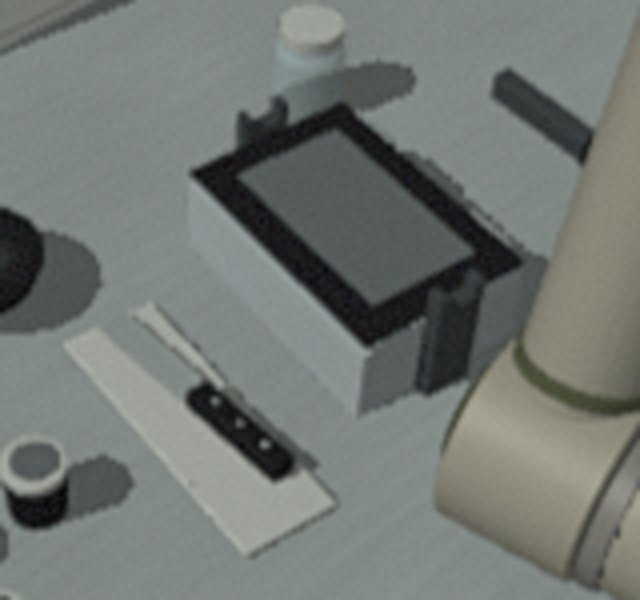

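```bash
python3 -m creep '[[[3,6,0,0,0,9],[10.8,22.4,0,0,0,31],[10.8,22.4,0,0,0,31],[10.8,22.4,0,0,0,31],[10.8,22.4,0,0,0,31],[10.8,22.4,0,0,0,31],[10.8,22.4,0,0,0,31],[10.8,22.4,0,0,0,31],[10.8,22.4,0,0,0,31],[10.8,22.4,0,0,0,31],[10.8,22.4,0,0,0,31],[10.8,22.4,0,0,0,31],[10.8,22.4,0,0,0,31],[10.8,22.4,0,0,0,31],[10.8,22.4,0,0,0,31],[10.8,22.4,0,0,0,31],[10.8,22.4,0,0,0,31],[10.8,22.4,0,0,0,31],[10.8,22.4,0,0,0,31],[10.8,22.4,0,0,0,31]]]' 50 40
```

```text
time_s: 2.07
eef_pos: [491.1, 84.0, 303.9]
ee_rot: [-0.0, 0.1, 0.995, -0.0]
force: [-0.0, 0.2, 0.2]
grip_width: 0.581
grip_force: 0.0
```

```bash
python3 -m creep '[[[0,0,-2,0,0,1.4],[0,0,-4,0,0,2.3],[0,0,-6,0,0,2.3],[0,0,-6,0,0,2.3],[0,0,-6,0,0,2.3]]]'; cat >> h.py <<'E'
from scipy.spatial.transform import Rotation as Ro
def st():
    s=ctrl.sense(); q=s["ee_rot"]; r=Ro.from_quat([*q[1:],q[0]]).as_matrix()
    print("t",round(s["time_s"],2),"pos",s["eef_pos"].round(1),"yaw",np.degrees(np.arctan2(r[1,0],r[0,0])).round(2),"toolz",r[:,2].round(3),"F",s["force"].round(1),"gw",round(s["grip_width"]*85.4,1),round(s["grip_force"],1),"q",s["joints"].round(2))
E
python3 - <<'E'
from h import *
st()
# fourth pot hidden? look again, pots refined
t=ctrl.capture("top");s=ctrl.capture("side")
cv2.imwrite("pics/top1.png",np.hstack([t["image"],s["image"]])[:,:,::-1][:, :1120]); 
a=np.vstack([cv2.resize(t["image"],(400,300)),cv2.resize(s["image"],(400,300))])[:,:,::-1]; cv2.imwrite("pics/both1.png",a)
v=t["image"].min(2);print(v[177,170:200],v[160:195,184])
E
```

```text
time_s: 2.48
eef_pos: [489.0, 83.9, 149.4]
ee_rot: [-0.005, 0.003, 1.0, 0.0]
force: [-0.4, 0.9, -1.1]
grip_width: 0.584
grip_force: 0.0
t 2.48 pos [489.   83.9 149.4] yaw 179.64 toolz [-0.009  0.001 -1.   ] F [-0.4  0.9 -1.1] gw 49.8 0.0 q [-0.07  0.44  1.76  0.    0.95 -1.63]
[168 168 169 179 190 187 167 130 108 107 107 109 109 108 109 108 109 107
 108 102 106 136 168 143  87  57  83  94  94  93] [166 166 166 165 159 161 159 171 180 166 138 112 108 108 108 110 109 109
 107 107 107 109 111 132 165 175 147 121 135 156 161 159 158 157 160]
```

View pics/both1.png

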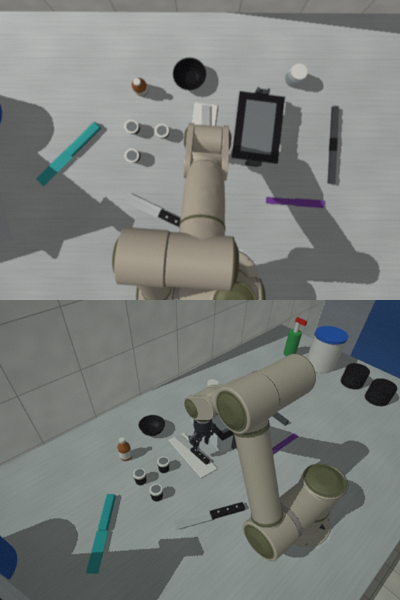

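The picture shows three pots only. The two drums at the far right have no lids and are not pots. Now I lower onto the handle.

```bash
python3 -m creep '[[[0,0,-1,0,0,0],[0,0,-2,0,0,0],[0,0,-2.6,0,0,0],[0,0,-2.6,0,0,0],[0,0,-2.6,0,0,0]]]'; python3 -c "from h import *;st()"
```

```text
time_s: 3.0
eef_pos: [492.2, 83.8, 90.7]
ee_rot: [0.001, 0.003, 1.0, -0.0]
force: [-0.3, -0.1, 0.2]
grip_width: 0.586
grip_force: 0.0
t 3.0 pos [492.2  83.8  90.7] yaw 179.65 toolz [ 0.003 -0.    -1.   ] F [-0.3 -0.1  0.2] gw 50.0 0.0 q [-0.07  0.54  1.8  -0.    0.8  -1.63]
```

```bash
python3 -m creep '[[[0,0,-0.2,0,0,0],[0,0,-0.36,0,0,0],[0,0,-0.36,0,0,0]]]' && python3 -m creep '[[[0,0,0,0,0,0],[0,0,0,0,0,0],[0,0,0,0,0,0],[0,0,0,0,0,0],[0,0,0,0,0,0],[0,0,0,0,0,0],[0,0,0,0,0,0],[0,0,0,0,0,0],[0,0,0,0,0,0],[0,0,0,0,0,0]]]' 0 90; python3 -c "from h import *;st()"
```

```text
time_s: 3.25
eef_pos: [491.4, 83.8, 80.3]
ee_rot: [0.0, 0.003, 1.0, -0.0]
force: [-0.6, 0.7, 0.0]
grip_width: 0.579
grip_force: 0.0
time_s: 4.08
eef_pos: [491.6, 83.9, 80.9]
ee_rot: [0.001, 0.003, 1.0, -0.0]
force: [-2.5, -0.1, 8.8]
grip_width: 0.264
grip_force: 90.6
t 4.08 pos [491.6  83.9  80.9] yaw 179.66 toolz [ 0.001 -0.    -1.   ] F [-2.5 -0.1  8.8] gw 22.6 90.6 q [-0.07  0.56  1.8   0.    0.78 -1.63]
```

```bash
python3 -m creep '[[[0,0,1,0,0,0],[0,0,2.5,0,0,0],[0,0,4,0,0,0],[1,1,5,0,0,-1],[4.16,3.26,5,0,0,-19.4],[4.16,3.26,5,0,0,-19.4],[4.16,3.26,5,0,0,-19.4],[4.16,3.26,5,0,0,-19.4],[4.16,3.26,5,0,0,-19.4],[4.16,3.26,5,0,0,-19.4],[4.16,3.26,5,0,0,-19.4],[4.16,3.26,5,0,0,-19.4],[4.16,3.26,5,0,0,-19.4],[4.16,3.26,5,0,0,-19.4],[4.16,3.26,5,0,0,-19.4],[4.16,3.26,5,0,0,-19.4],[4.16,3.26,5,0,0,-19.4],[4.16,3.26,5,0,0,-19.4],[4.16,3.26,5,0,0,-19.4],[4.16,3.26,5,0,0,-19.4]]]'; python3 - <<'E'
from h import *
st()
t=ctrl.capture("top");s=ctrl.capture("side")
x=proj(s,[585,100,200]).astype(int);print(x)
crop(s,"pics/k1.png",x[0]-90,x[1]-60,x[0]+90,x[1]+90,4)
E
```

```text
time_s: 5.75
eef_pos: [595.1, 165.3, 204.9]
ee_rot: [-0.0, 0.75, 0.662, -0.0]
force: [0.9, 0.3, -1.0]
grip_width: 0.254
grip_force: 88.7
t 5.75 pos [595.1 165.3 204.9] yaw 82.83 toolz [-0. -0. -1.] F [ 0.9  0.3 -1. ] gw 21.7 88.7 q [ 0.08  0.6   1.33 -0.    1.21  0.21]
[257 163]
```

View pics/k1.png

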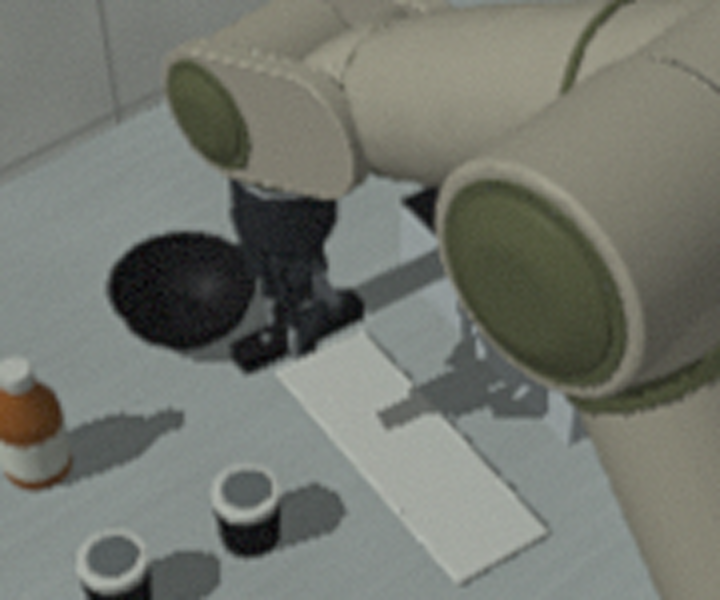

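```bash
python3 -m creep '[[[0,0,-1,0,0,0],[0,0,-2,0,0,0],[0,0,-2.48,0,0,0],[0,0,-2.48,0,0,0],[0,0,-2.48,0,0,0],[0,0,-2.48,0,0,0]]]'; python3 - <<'E'
from h import *
st()
t=ctrl.capture("top");crop(t,"pics/k2.png",240,110,400,230,5)
E
```

```text
time_s: 6.35
eef_pos: [595.8, 165.4, 144.4]
ee_rot: [0.001, 0.751, 0.66, 0.001]
force: [-0.4, 1.0, -0.7]
grip_width: 0.255
grip_force: 88.7
t 6.35 pos [595.8 165.4 144.4] yaw 82.68 toolz [ 0.002  0.    -1.   ] F [-0.4  1.  -0.7] gw 21.8 88.7 q [0.08 0.67 1.38 0.   1.09 0.21]
```

View pics/k2.png

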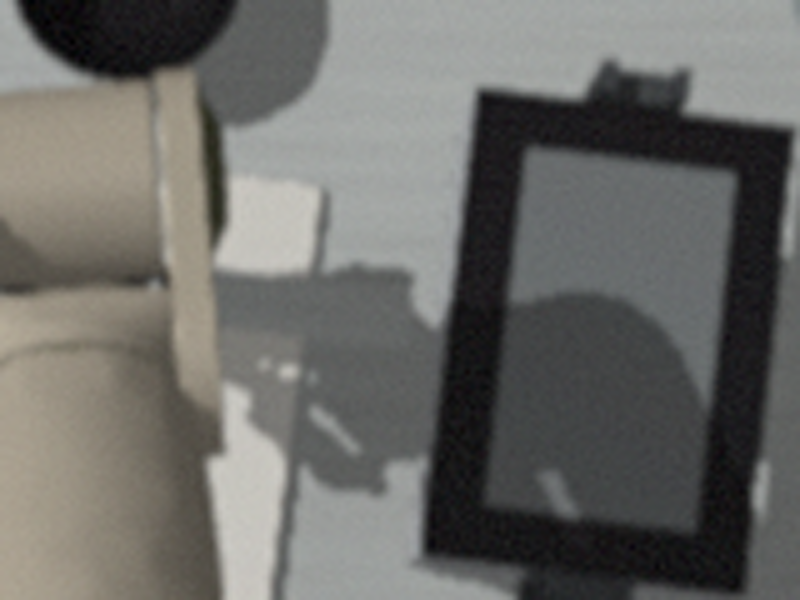

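The knife is horizontal in front of the cover edge, with its tip at about (320,170) in full-image pixels, in the arm's shadow. I'll insert it in small steps and watch the force.

```bash
python3 -m creep '[[[-0.05,-0.4,0,0,0,0],[-0.1,-0.8,0,0,0,0],[-0.15,-1.2,-0.03,0,0,0],[-0.18,-1.4,-0.03,0,0,0],[-0.18,-1.4,-0.03,0,0,0],[-0.18,-1.4,-0.03,0,0,0],[-0.18,-1.4,-0.03,0,0,0]]]'; python3 -c "from h import *;st()"
```

```text
time_s: 6.98
eef_pos: [590.7, 130.4, 142.2]
ee_rot: [-0.0, 0.751, 0.66, 0.0]
force: [-0.1, -1.1, -1.2]
grip_width: 0.256
grip_force: 88.7
t 6.98 pos [590.7 130.4 142.2] yaw 82.65 toolz [ 0.  0. -1.] F [-0.1 -1.1 -1.2] gw 21.9 88.7 q [0.02 0.65 1.43 0.   1.07 0.15]
```

```bash
python3 -m creep '[[[-0.05,-0.4,0.02,0,0,0],[-0.1,-0.8,0.02,0,0,0],[-0.15,-1.2,0.02,0,0,0],[-0.15,-1.2,0.02,0,0,0],[-0.15,-1.2,0.02,0,0,0]]]'; python3 -c "from h import *;st()"
python3 -m creep '[[[0,0,0.1,0,0,0],[0,0,0.2,0,0,0],[0,0,0.3,0,0,0],[0,0,0.4,0,0,0],[0,0,0.4,0,0,0],[0,0,0.4,0,0,0]]]'; python3 -c "from h import *;st()"
```

```text
time_s: 7.4
eef_pos: [586.9, 99.6, 142.7]
ee_rot: [-0.0, 0.751, 0.66, 0.0]
force: [-0.7, -0.6, -0.9]
grip_width: 0.264
grip_force: 88.7
t 7.4 pos [586.9  99.6 142.7] yaw 82.57 toolz [ 0.  0. -1.] F [-0.7 -0.6 -0.9] gw 22.5 88.7 q [-0.03  0.63  1.46  0.    1.05  0.1 ]
time_s: 7.9
eef_pos: [586.9, 100.5, 152.7]
ee_rot: [-0.0, 0.751, 0.66, 0.0]
force: [-0.4, 0.3, -2.4]
grip_width: 0.256
grip_force: 88.4
t 7.9 pos [586.9 100.5 152.7] yaw 82.66 toolz [ 0.  0. -1.] F [-0.4  0.3 -2.4] gw 21.9 88.4 q [-0.03  0.62  1.45  0.    1.07  0.1 ]
```

```bash
python3 -m creep '[[[0,-0.04,0.4,0,0,0],[-0.01,-0.1,0.8,0,0,0],[-0.02,-0.18,1.2,0,0,0],[-0.03,-0.25,1.5,0,0,0],[-0.03,-0.25,1.5,0,0,0],[-0.03,-0.25,1.5,0,0,0],[-0.03,-0.25,1.5,0,0,0]]]'; python3 - <<'E'
from h import *
st()
s=ctrl.capture("side");t=ctrl.capture("top");a=np.hstack([cv2.resize(t["image"][90:270,220:440],(440,360)),s["image"][60:240,220:400][:, :]if 0 else cv2.resize(s["image"][80:240,220:380],(360,360))]);cv2.imwrite("pics/l1.png",a[:,:,::-1])
E
```

```text
time_s: 8.48
eef_pos: [586.2, 94.0, 190.3]
ee_rot: [0.0, 0.751, 0.66, 0.0]
force: [1.2, -1.0, -2.0]
grip_width: 0.258
grip_force: 88.7
t 8.48 pos [586.2  94.  190.3] yaw 82.66 toolz [ 0. -0. -1.] F [ 1.2 -1.  -2. ] gw 22.0 88.7 q [-0.04  0.57  1.43 -0.    1.15  0.09]
```

View pics/l1.png

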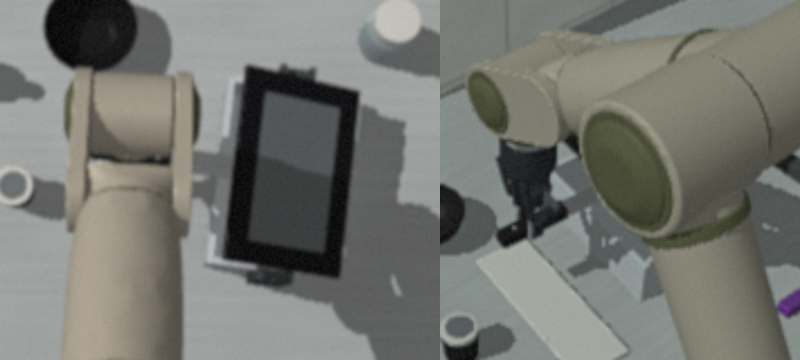

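The cover is up: the front wall shows at the left, with the cover edge at about (325,125)–(310,220) in full-image pixels. I carry on along the arc.

```bash
python3 -m creep '[[[-0.02,-0.14,0.32,0,0,0],[-0.04,-0.28,0.64,0,0,0],[-0.06,-0.44,0.92,0,0,0],[-0.08,-0.6,1.18,0,0,0],[-0.11,-0.84,1.5,0,0,0],[-0.14,-1.1,1.8,0,0,0],[-0.18,-1.38,2.07,0,0,0],[-0.21,-1.67,2.32,0,0,0],[-0.25,-1.98,2.56,0,0,0],[-0.29,-2.31,2.78,0,0,0],[-0.33,-2.66,2.96,0,0,0],[-0.38,-3.02,3.12,0,0,0],[-0.43,-3.4,3.24,0,0,0],[-0.48,-3.77,3.35,0,0,0],[-0.53,-4.15,3.42,0,0,0],[-0.58,-4.56,3.48,0,0,0],[-0.65,-5.16,3.48,0,0,0],[-0.73,-5.8,3.4,0,0,0],[-0.8,-6.4,3.3,0,0,0],[-0.8,-6.4,3.3,0,0,0]]]'; python3 - <<'E'
from h import *
st()
s=ctrl.capture("side");t=ctrl.capture("top");a=np.hstack([cv2.resize(t["image"][90:270,220:440],(440,360)),cv2.resize(s["image"][80:240,220:380],(360,360))]);cv2.imwrite("pics/l2.png",a[:,:,::-1])
E
```

```text
time_s: 10.25
eef_pos: [565.7, -68.7, 272.3]
ee_rot: [0.0, 0.752, 0.659, -0.001]
force: [-0.1, -0.2, -1.4]
grip_width: 0.256
grip_force: 88.8
t 10.25 pos [565.7 -68.7 272.3] yaw 82.52 toolz [-0.001 -0.001 -1.   ] F [-0.1 -0.2 -1.4] gw 21.9 88.8 q [-0.33  0.44  1.41 -0.    1.3  -0.19]
```

View pics/l2.png

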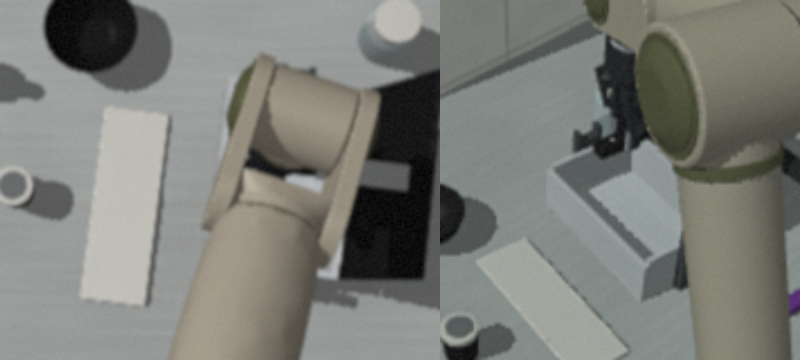

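```bash
python3 -m creep '[[[0.1,1,0,0,0,0],[0.2,2,0,0,0,0],[0.2,3.6,0,0,0,0],[0.2,4.6,0,0,0,0],[-2.96,6.1,-1,0,0,19.4],[-2.96,6.1,-1,0,0,19.4],[-2.96,6.1,-1,0,0,19.4],[-2.96,6.1,-2,0,0,19.4],[-2.96,6.1,-3,0,0,19.4],[-2.96,6.1,-4,0,0,19.4],[-2.96,6.1,-5,0,0,19.4],[-2.96,6.1,-5,0,0,19.4],[-2.96,6.1,-5,0,0,19.4],[-2.96,6.1,-5,0,0,19.4],[-2.96,6.1,-5,0,0,19.4],[-2.96,6.1,-5,0,0,19.4],[-2.96,6.1,-5,0,0,19.4],[-2.96,6.1,-5,0,0,19.4],[-2.96,6.1,-5,0,0,19.4],[-2.96,6.1,-5,0,0,19.4]]]'; python3 - <<'E'
from h import *
st()
s=ctrl.capture("side");t=ctrl.capture("top")
C=np.array([561.3,-107.4]);ex=np.array([.9922,-.1247]);ey=np.array([.1247,.9922])
v=t["image"].max(2)
for th in(1.6,1.7,1.8,1.9,2.0): # underside far edge projections
  r=170; p=C+ey*(-85+r*np.cos(th)); z=84+r*np.sin(th)
  print(th,[proj(t,[*(p+ex*d),z]).round(1) for d in(-125,0,125)],proj(s,[*(p+ex*125),z]).round(1),proj(s,[*(p-ex*125),z]).round(1))
print([int(x) for x in np.argmax(v[[150,170,190,210],400:470]>75,axis=1)+400] , v[180,380:470:3])
print(lids(t,th=166),lids(t,th=160))
E
```

```text
time_s: 12.02
eef_pos: [492.2, 87.1, 147.9]
ee_rot: [0.0, 0.004, 1.0, -0.0]
force: [-0.6, 0.2, -1.3]
grip_width: 0.258
grip_force: 88.9
t 12.02 pos [492.2  87.1 147.9] yaw 179.57 toolz [ 0. -0. -1.] F [-0.6  0.2 -1.3] gw 22.0 88.9 q [-0.06  0.44  1.76 -0.    0.94 -1.62]
1.6 [array([405.6, 226.8]), array([411.3, 172.8]), array([416.9, 119.9])] [310.6  96.3] [361.3 136.2]
1.7 [array([412.8, 227.8]), array([418.5, 173.8]), array([424. , 120.9])] [314.5  95.1] [365.3 134.6]
1.8 [array([419.8, 228.8]), array([425.3, 174.9]), array([430.8, 122.2])] [318.3  94.3] [369.1 133.4]
1.9 [array([426.3, 229.8]), array([431.8, 176.1]), array([437.2, 123.6])] [321.9  93.9] [372.7 132.7]
2.0 [array([432.4, 230.8]), array([437.8, 177.4]), array([443. , 125.1])] [325.2  94. ] [375.9 132.5]
[439, 438, 436, 434] [193 192 164 161 190  46  25  27  30  29  26  23  25  25  25  25  30  27
  38  78  95  94  95  97  93  96  98  87  36  42]
[(array([179.7, 142. ]), (array([661.4, 362.9], dtype=float32), np.float32(182.4), np.float32(13.6), np.float32(-1.551))), (array([225.2, 181.5]), (array([555.3, 249.7], dtype=float32), np.float32(52.4), np.float32(49.4), np.float32(0.126)))] []
```

```bash
python3 -m creep '[[[0,-0.1,-1,0,0,0],[0,-0.1,-1.8,0,0,0],[0,-0.1,-2.3,0,0,0],[0,-0.1,-2.5,0,0,0],[0,-0.1,-2.62,0,0,0],[0,-0.1,-2.64,0,0,0],[0,-0.1,-2.64,0,0,0],[0,-0.1,-2.64,0,0,0]]]'; python3 - <<'E'
from h import *
st()
cat='''
'''
t=ctrl.capture("top");v=t["image"].max(2)
m=np.zeros(v.shape,bool);m[140:250,160:250]=(v[140:250,160:250]>99)&(v[140:250,160:250]<125)
for b,s_,ce in blobs(m,60,500): print(s_,ce.round(1),ray(t,ce,60).round(1))
E
```

```text
time_s: 12.78
eef_pos: [492.5, 84.1, 82.4]
ee_rot: [0.001, 0.003, 1.0, -0.0]
force: [0.0, 0.1, -1.2]
grip_width: 0.258
grip_force: 89.0
t 12.78 pos [492.5  84.1  82.4] yaw 179.64 toolz [ 0.001 -0.    -1.   ] F [ 0.   0.1 -1.2] gw 22.0 89.0 q [-0.07  0.56  1.8  -0.    0.78 -1.63]
[178 171  13  12 123] [183.8 176.6] [567.5 361.2  60. ]
[220 177  13  12 115] [225.9 182.2] [553.  248.8  60. ]
[178 212  13  12 124] [184.2 217.3] [458.8 357.6  60. ]
```

```bash
python3 -m creep '[[[0,0,-0.06,0,0,0],[0,0,-0.06,0,0,0],[0,0,-0.06,0,0,0]]]' && python3 -m creep '[[[0,0,0,0,0,0],[0,0,0,0,0,0],[0,0,0,0,0,0],[0,0,0,0,0,0],[0,0,0,0,0,0],[0,0,1,0,0,0],[0,0,2.5,0,0,0],[0,0,4,0,0,0],[0,0,4,0,0,0],[0,0,4,0,0,0]]]' 50 40; python3 -c "from h import *;st()"
```

```text
time_s: 13.08
eef_pos: [492.5, 84.1, 80.9]
ee_rot: [0.001, 0.003, 1.0, -0.0]
force: [-0.6, 0.3, 5.5]
grip_width: 0.257
grip_force: 91.9
time_s: 13.92
eef_pos: [492.7, 84.1, 181.8]
ee_rot: [0.002, 0.003, 1.0, -0.0]
force: [0.6, 0.4, -0.7]
grip_width: 0.588
grip_force: 0.0
t 13.92 pos [492.7  84.1 181.8] yaw 179.65 toolz [ 0.004 -0.    -1.   ] F [ 0.6  0.4 -0.7] gw 50.2 0.0 q [-0.07  0.39  1.73  0.    1.01 -1.63]
```

```bash
python3 -m creep '[[[0.8,2,0,0,0,-1],[1.6,4.5,0,0,0,-1.37],[2.41,6.59,0,0,0,-1.37],[2.41,6.59,0,0,0,-1.37],[2.41,6.59,0,0,0,-1.37],[2.41,6.59,0,0,0,-1.37],[2.41,6.59,0,0,0,-1.37],[2.41,6.59,-1.5,0,0,-1.37],[2.41,6.59,-3,0,0,-1.37],[2.41,6.59,-3.47,0,0,-1.37],[2.41,6.59,-3.47,0,0,-1.37],[2.41,6.59,-3.47,0,0,-1.37],[2.41,6.59,-3.47,0,0,-1.37]]]' 85 40; python3 -c "from h import *;st()"
```

```text
time_s: 15.0
eef_pos: [553.4, 248.6, 95.6]
ee_rot: [0.002, 0.063, 0.998, 0.0]
force: [-0.1, -0.4, 0.6]
grip_width: 0.992
grip_force: 0.0
t 15.0 pos [553.4 248.6  95.6] yaw 172.76 toolz [ 0.003  0.001 -1.   ] F [-0.1 -0.4  0.6] gw 84.7 0.0 q [ 0.23  0.71  1.45 -0.    0.97 -1.22]
```

```bash
python3 -m creep '[[[0,0,0,0,0,0],[0,0,0,0,0,0],[0,0,0,0,0,0],[0,0,0,0,0,0],[0,0,0,0,0,0],[0,0,0,0,0,0],[0,0,0,0,0,0],[0,0,1,0,0,0],[0,0,2.5,0,0,0],[0,0,4,0,0,0],[0,0,5,0,0,0],[0,0,5,0,0,0],[0,0,5,0,0,0]]]' 20 40; python3 -c "from h import *;st()"
```

```text
time_s: 16.08
eef_pos: [552.4, 248.9, 219.4]
ee_rot: [0.001, 0.063, 0.998, 0.0]
force: [-0.6, -0.2, -3.1]
grip_width: 0.625
grip_force: 43.2
t 16.08 pos [552.4 248.9 219.4] yaw 172.81 toolz [ 0.002  0.    -1.   ] F [-0.6 -0.2 -3.1] gw 53.3 43.2 q [ 0.23  0.56  1.35 -0.    1.22 -1.22]
```

```bash
python3 -m creep '[[[0.3,-1,0,0,0,0],[0.6,-2.5,0,0,0,0],[1,-4.1,0,0,0,0],[1.4,-5.7,0,0,0,0],[1.8,-7.3,0,0,0,0],[2.2,-8.9,0,0,0,0],[2.6,-10.5,0,0,0,0],[2.8,-12.1,0,0,0,0],[3.1,-13.6,0,0,0,0],[3.14,-14.3,0,0,0,0],[3.14,-14.6,0,0,0,0],[3.14,-14.6,0,0,0,0],[3.14,-14.6,0,0,0,0],[3.14,-14.6,0,0,0,0],[3.14,-14.6,-1,0,0,0],[3.14,-14.6,-2.5,0,0,0],[3.14,-14.6,-3.5,0,0,0],[3.14,-14.6,-4.2,0,0,0],[3.14,-14.6,-4.2,0,0,0],[3.14,-14.6,-4.2,0,0,0]]]'; python3 -c "from h import *;st()"
```

```text
time_s: 17.75
eef_pos: [630.9, -114.9, 113.3]
ee_rot: [-0.001, 0.062, 0.998, 0.0]
force: [0.5, 0.1, -2.2]
grip_width: 0.623
grip_force: 43.3
t 17.75 pos [ 630.9 -114.9  113.3] yaw 172.89 toolz [-0.001  0.    -1.   ] F [ 0.5  0.1 -2.2] gw 53.2 43.3 q [-0.36  0.75  1.32  0.    1.07 -1.81]
```

```bash
python3 -m creep '[[[0,0,-0.2,0,0,0],[0,0,-0.36,0,0,0],[0,0,-0.36,0,0,0],[0,0,-0.36,0,0,0]]]'; python3 -m creep '[[[0,0,0,0,0,0],[0,0,0,0,0,0],[0,0,0,0,0,0],[0,0,0,0,0,0],[0,0,0,0,0,0],[0,0,1,0,0,0],[0,0,2,0,0,0],[0,0,3,0,0,0],[0,0,4,0,0,0],[0,0,4,0,0,0],[0,0,4,0,0,0]]]' 85 40; python3 - <<'E'
from h import *
st()
t=ctrl.capture("top");v=t["image"].max(2)
m=np.zeros(v.shape,bool);m[140:250,150:262]=(v[140:250,150:262]>99)&(v[140:250,150:262]<125)
for b,s_,ce in blobs(m,80,500): print(s_,ce.round(1),ray(t,ce,60).round(1))
E
```

```text
time_s: 18.08
eef_pos: [631.0, -116.1, 104.9]
ee_rot: [0.0, 0.063, 0.998, -0.0]
force: [-0.3, -0.5, -2.1]
grip_width: 0.623
grip_force: 43.3
time_s: 19.0
eef_pos: [631.2, -116.3, 205.7]
ee_rot: [0.001, 0.063, 0.998, -0.0]
force: [0.9, -0.9, -0.3]
grip_width: 0.989
grip_force: 0.0
t 19.0 pos [ 631.2 -116.3  205.7] yaw 172.8 toolz [ 0.003 -0.001 -1.   ] F [ 0.9 -0.9 -0.3] gw 84.5 0.0 q [-0.36  0.65  1.24 -0.    1.25 -1.81]
[178 171  13  12 124] [183.8 176.6] [567.7 361.2  60. ]
[178 211  13  13 127] [184.2 217.2] [459.1 357.8  60. ]
[248 230  14  13 100] [255.1 235.9] [410.4 169.7  60. ]
```

```bash
python3 -m creep '[[[-0.2,1,0,0,0,0],[-0.4,2.6,0,0,0,0],[-0.6,4.2,0,0,0,0],[-0.8,5.8,0,0,0,0],[-1,7.4,0,0,0,0],[-1.2,9,0,0,0,0],[-1.4,10.6,0,0,0,0],[-1.7,12.2,0,0,0,0],[-1.9,13.8,0,0,0,0],[-2.1,15.4,0,0,0,0],[-2.3,17,0,0,0,0],[-2.5,18.4,0,0,0,0],[-2.54,19.1,0,0,0,0],[-2.54,19.1,0,0,0,0],[-2.54,19.1,0,0,0,0],[-2.54,19.1,0,0,0,0],[-2.54,19.1,-1.5,0,0,0],[-2.54,19.1,-2.8,0,0,0],[-2.54,19.1,-2.8,0,0,0],[-2.54,19.1,-2.8,0,0,0]]]' 85 40; python3 -c "from h import *;st()"
```

```text
time_s: 20.72
eef_pos: [567.4, 359.9, 133.6]
ee_rot: [-0.001, 0.064, 0.998, -0.001]
force: [-0.1, 0.2, 1.0]
grip_width: 0.992
grip_force: 0.0
t 20.72 pos [567.4 359.9 133.6] yaw 172.71 toolz [-0.003 -0.001 -1.   ] F [-0.1  0.2  1. ] gw 84.7 0.0 q [ 0.39  0.79  1.18 -0.    1.17 -1.05]
```

```bash
python3 -m creep '[[[0,0,-0.8,0,0,0],[0,0,-1.6,0,0,0],[0,0,-1.6,0,0,0],[0,0,-1.6,0,0,0]]]'; python3 -m creep '[[[0,0,0,0,0,0],[0,0,0,0,0,0],[0,0,0,0,0,0],[0,0,0,0,0,0],[0,0,0,0,0,0],[0,0,0,0,0,0],[0,0,0,0,0,0],[0,0,1,0,0,0],[0,0,2.5,0,0,0],[0,0,4,0,0,0],[0,0,5,0,0,0],[0,0,5,0,0,0],[0,0,5,0,0,0]]]' 20 40; python3 -c "from h import *;st()"
```

```text
time_s: 21.05
eef_pos: [568.1, 361.1, 96.1]
ee_rot: [0.001, 0.063, 0.998, 0.0]
force: [-0.6, -0.1, 0.0]
grip_width: 0.994
grip_force: 0.0
time_s: 22.13
eef_pos: [567.6, 361.4, 221.1]
ee_rot: [0.001, 0.063, 0.998, 0.001]
force: [0.4, 0.4, -2.8]
grip_width: 0.621
grip_force: 42.7
t 22.13 pos [567.6 361.4 221.1] yaw 172.81 toolz [ 0.003  0.001 -1.   ] F [ 0.4  0.4 -2.8] gw 53.0 42.7 q [ 0.39  0.71  1.1  -0.    1.33 -1.05]
```

```bash
python3 -m creep '[[[0,-1,0,0,0,0],[0,-2.6,0,0,0,0],[0,-4.2,0,0,0,0],[0,-5.8,0,0,0,0],[-0.1,-7.4,0,0,0,0],[-0.1,-9,0,0,0,0],[-0.1,-10.6,0,0,0,0],[-0.2,-12.2,0,0,0,0],[-0.2,-13.8,0,0,0,0],[-0.2,-15.4,0,0,0,0],[-0.25,-17,0,0,0,0],[-0.25,-18.3,0,0,0,0],[-0.25,-18.75,0,0,0,0],[-0.25,-18.75,0,0,0,0],[-0.25,-18.75,0,0,0,0],[-0.25,-18.75,-1.2,0,0,0],[-0.25,-18.75,-2.6,0,0,0],[-0.25,-18.75,-3.7,0,0,0],[-0.25,-18.75,-4.3,0,0,0],[-0.25,-18.75,-4.3,0,0,0]]]'; python3 -c "from h import *;st()"
```

```text
time_s: 23.8
eef_pos: [559.5, -105.0, 108.1]
ee_rot: [-0.004, 0.062, 0.998, 0.001]
force: [0.5, 0.1, -2.4]
grip_width: 0.624
grip_force: 42.8
t 23.8 pos [ 559.5 -105.   108.1] yaw 172.92 toolz [-0.007  0.003 -1.   ] F [ 0.5  0.1 -2.4] gw 53.3 42.8 q [-0.39  0.63  1.56  0.    0.95 -1.84]
```

```bash
python3 -m creep '[[[0,0,0,0,0,0],[0,0,0,0,0,0],[0,0,0,0,0,0]]]'; python3 -c "from h import *;st()"
```

```text
time_s: 24.05
eef_pos: [561.8, -107.1, 113.4]
ee_rot: [0.001, 0.062, 0.998, -0.0]
force: [-0.7, -0.5, -1.3]
grip_width: 0.622
grip_force: 42.8
t 24.05 pos [ 561.8 -107.1  113.4] yaw 172.84 toolz [ 0.002 -0.001 -1.   ] F [-0.7 -0.5 -1.3] gw 53.1 42.8 q [-0.39  0.63  1.56  0.    0.95 -1.84]
```

Lower, release, raise.

```bash
python3 -m creep '[[[0,0,-0.2,0,0,0],[0,0,-0.36,0,0,0],[0,0,-0.36,0,0,0],[0,0,-0.36,0,0,0]]]'; python3 -m creep '[[[0,0,0,0,0,0],[0,0,0,0,0,0],[0,0,0,0,0,0],[0,0,0,0,0,0],[0,0,0,0,0,0],[0,0,1,0,0,0],[0,0,2,0,0,0],[0,0,3,0,0,0],[0,0,4,0,0,0],[0,0,4,0,0,0],[0,0,4,0,0,0]]]' 85 40; python3 - <<'E'
from h import *
st()
t=ctrl.capture("top");v=t["image"].max(2)
m=np.zeros(v.shape,bool);m[140:250,150:262]=(v[140:250,150:262]>99)&(v[140:250,150:262]<125)
for b,s_,ce in blobs(m,80,500): print(s_,ce.round(1),ray(t,ce,60).round(1))
E
```

```text
time_s: 24.38
eef_pos: [561.6, -107.5, 104.2]
ee_rot: [0.001, 0.063, 0.998, -0.0]
force: [-1.6, 0.5, 8.4]
grip_width: 0.621
grip_force: 43.9
time_s: 25.3
eef_pos: [561.4, -107.5, 203.8]
ee_rot: [0.001, 0.063, 0.998, -0.0]
force: [-0.8, -0.3, 1.1]
grip_width: 0.998
grip_force: 0.0
t 25.3 pos [ 561.4 -107.5  203.8] yaw 172.8 toolz [ 0.002 -0.001 -1.   ] F [-0.8 -0.3  1.1] gw 85.2 0.0 q [-0.39  0.51  1.49 -0.    1.15 -1.84]
[178 211  13  13 129] [184.2 217.2] [459.1 357.7  60. ]
```

```bash
python3 -m creep '[[[-0.2,1,0,0,0,0],[-0.5,2.6,0,0,0,0],[-0.9,4.2,0,0,0,0],[-1.2,5.8,0,0,0,0],[-1.6,7.4,0,0,0,0],[-2,9,0,0,0,0],[-2.3,10.6,0,0,0,0],[-2.7,12.2,0,0,0,0],[-3,13.8,0,0,0,0],[-3.4,15.4,0,0,0,0],[-3.7,17,0,0,0,0],[-4,18.2,0,0,0,0],[-4.09,18.6,0,0,0,0],[-4.09,18.6,0,0,0,0],[-4.09,18.6,0,0,0,0],[-4.09,18.6,-1.5,0,0,0],[-4.09,18.6,-2.8,0,0,0],[-4.09,18.6,-2.8,0,0,0],[-4.09,18.6,-2.8,0,0,0],[-4.09,18.6,-2.8,0,0,0]]]' 85 40; python3 -c "from h import *;st()"
```

```text
time_s: 27.02
eef_pos: [460.0, 357.0, 134.6]
ee_rot: [0.001, 0.063, 0.998, 0.0]
force: [0.2, 0.1, 0.8]
grip_width: 0.996
grip_force: 0.0
t 27.02 pos [460.  357.  134.6] yaw 172.73 toolz [ 0.002  0.001 -1.   ] F [0.2 0.1 0.8] gw 85.0 0.0 q [ 0.46  0.61  1.51 -0.    1.01 -0.98]
```

```bash
python3 -m creep '[[[0,0,-0.8,0,0,0],[0,0,-1.54,0,0,0],[0,0,-1.54,0,0,0],[0,0,-1.54,0,0,0]]]'; python3 -m creep '[[[0,0,0,0,0,0],[0,0,0,0,0,0],[0,0,0,0,0,0],[0,0,0,0,0,0],[0,0,0,0,0,0],[0,0,0,0,0,0],[0,0,0,0,0,0],[0,0,1,0,0,0],[0,0,2.5,0,0,0],[0,0,4,0,0,0],[0,0,5,0,0,0],[0,0,5,0,0,0],[0,0,5,0,0,0]]]' 20 40; python3 -c "from h import *;st()"
```

```text
time_s: 27.35
eef_pos: [459.5, 357.5, 95.9]
ee_rot: [0.001, 0.063, 0.998, 0.0]
force: [0.8, -0.2, 0.5]
grip_width: 0.997
grip_force: 0.0
time_s: 28.43
eef_pos: [459.0, 357.7, 220.6]
ee_rot: [0.001, 0.063, 0.998, 0.001]
force: [0.3, -0.9, -2.4]
grip_width: 0.622
grip_force: 43.3
t 28.43 pos [459.  357.7 220.6] yaw 172.81 toolz [ 0.002  0.001 -1.   ] F [ 0.3 -0.9 -2.4] gw 53.1 43.3 q [ 0.46  0.51  1.44 -0.    1.2  -0.98]
```

```bash
python3 -m creep '[[[0,-1,0,0,0,0],[0.1,-2.6,0,0,0,0],[0.2,-4.2,0,0,0,0],[0.4,-5.8,0,0,0,0],[0.5,-7.4,0,0,0,0],[0.6,-9,0,0,0,0],[0.8,-10.6,0,0,0,0],[0.9,-12.2,0,0,0,0],[1,-13.8,0,0,0,0],[1.1,-15.4,0,0,0,0],[1.2,-17,0,0,0,0],[1.31,-18,0,0,0,0],[1.31,-18.26,0,0,0,0],[1.31,-18.26,0,0,0,0],[1.31,-18.26,0,0,0,0],[1.31,-18.26,0,0,0,0],[1.31,-18.26,-1.2,0,0,0],[1.31,-18.26,-2.4,0,0,0],[1.31,-18.26,-3.5,0,0,0],[1.31,-18.26,-4.2,0,0,0]]]'; python3 -m creep '[[[0,0,0,0,0,0],[0,0,0,0,0,0],[0,0,-0.2,0,0,0],[0,0,-0.44,0,0,0],[0,0,-0.44,0,0,0],[0,0,-0.44,0,0,0]]]';python3 -c "from h import *;st()"
```

```text
time_s: 30.1
eef_pos: [490.7, -97.0, 111.9]
ee_rot: [-0.002, 0.062, 0.998, 0.001]
force: [-0.4, -0.7, -2.1]
grip_width: 0.624
grip_force: 43.6
time_s: 30.6
eef_pos: [492.2, -99.1, 104.1]
ee_rot: [0.001, 0.063, 0.998, -0.0]
force: [1.4, 0.6, 1.0]
grip_width: 0.621
grip_force: 43.9
t 30.6 pos [492.2 -99.1 104.1] yaw 172.81 toolz [ 0.002 -0.001 -1.   ] F [1.4 0.6 1. ] gw 53.0 43.9 q [-0.43  0.52  1.78 -0.    0.84 -1.88]
```

```bash
python3 -m creep '[[[0,0,0,0,0,0],[0,0,0,0,0,0],[0,0,0,0,0,0],[0,0,0,0,0,0],[0,0,0,0,0,0],[0,0,1,0,0,0],[0,0,2.3,0,0,0],[0,0,3.8,0,0,0],[0,0,5.4,0,0,0],[0,0,7,0,0,0],[0,0,8.4,0,0,0],[0,0,9.4,0,0,0],[0,0,9.4,0,0,0],[0,0,9.4,0,0,0]]]' 85 40; python3 -m creep '[[[0.2,-1,0,0,0,0],[0.5,-2.6,0,0,0,0],[0.8,-4.2,0,0,0,0],[1.1,-5.8,0,0,0,0],[1.4,-7.4,0,0,0,0],[1.69,-8.5,0,0,0,0],[1.69,-8.86,0,0,0,0],[1.69,-8.86,0,0,0,0],[1.69,-8.86,0,0,0,0],[1.69,-8.86,0,0,0,0]]]' 0 30; python3 - <<'E'
from h import *
st()
t=ctrl.capture("top");s=ctrl.capture("side")
a=np.hstack([cv2.resize(t["image"][90:270,250:470],(440,360)),cv2.resize(s["image"][80:240,220:380],(360,360))]);cv2.imwrite("pics/p1.png",a[:,:,::-1])
v=t["image"].max(2)
m=np.zeros(v.shape,bool);m[120:240,300:420]=(v[120:240,300:420]>90)&(v[120:240,300:420]<135)
C=np.array([561.3,-107.4]);ex=np.array([.9922,-.1247]);ey=np.array([.1247,.9922])
for b,s_,ce in blobs(m,50,500):
  p=ray(t,ce,68)[:2]-C; print(s_,ce.round(1),"own",(p@ex).round(1),(p@ey).round(1))
E
```

```text
time_s: 31.77
eef_pos: [491.7, -98.9, 339.1]
ee_rot: [0.001, 0.063, 0.998, -0.0]
force: [0.4, -0.1, 0.7]
grip_width: 0.996
grip_force: 0.0
time_s: 32.6
eef_pos: [533.9, -319.0, 338.1]
ee_rot: [-0.0, 0.062, 0.998, 0.0]
force: [-0.8, -0.2, -0.1]
grip_width: -0.0
grip_force: 0.0
t 32.6 pos [ 533.9 -319.   338.1] yaw 172.87 toolz [-0.001  0.001 -1.   ] F [-0.8 -0.2 -0.1] gw -0.0 0.0 q [-0.73  0.52  1.11  0.    1.51 -2.17]
[356 121  23  13  68] [368.2 126.9] own 143.6 -6.0
[357 147  14  14 139] [363.7 153.8] own 69.5 -2.1
[300 148   6  80 140] [301.6 182.8] own -29.2 152.3
[354 173  14  14 147] [360.7 179.7] own -0.8 -2.3
[354 178  31  19 301] [374.1 188.2] own -18.8 -40.1
[351 199  14  14 143] [357.7 205.7] own -70.8 -2.3
[322 222  98  18 467] [377.6 232.3] own -133.7 -62.2
```

View pics/p1.png

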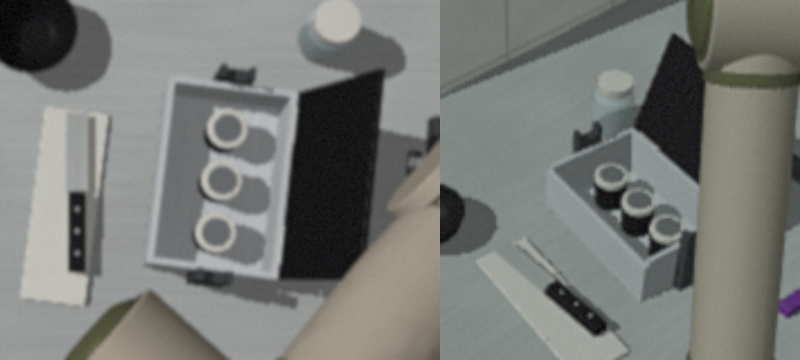

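The picture shows all three pots standing in the carrier, at (364,154), (361,180) and (358,206), within about 2 mm of where I wanted them. The knife lies flat on the board at (288,186). Next I close the cover from behind.

```bash
python3 -m creep '[[[0,0,-1,0,0,0],[0,0,-2.1,0,0,0],[0,0,-2.1,0,0,0],[0.14,1.11,-2.1,0,0,0],[0.2,1.6,-2.1,0,0,0],[0.26,2.1,-2.1,0,0,0],[0.33,2.6,-2.1,0,0,0],[0.39,3.1,-2.1,0,0,0],[0.46,3.65,-2.1,0,0,0],[0.53,4.2,-2.1,0,0,0],[0.57,4.55,-2.1,0,0,0],[0.61,4.88,-2.1,0,0,0],[0.65,5.25,-2.1,0,0,0],[0.7,5.6,-2.14,0,0,0],[0.75,5.95,-2.22,0,0,0],[0.79,6.31,-2.35,0,0,0],[0.84,6.67,-2.5,0,0,0],[0.89,7.04,-2.67,0,0,0],[0.89,7.04,-2.67,0,0,0]]]'; python3 - <<'E'
from h import *
st()
t=ctrl.capture("top");s=ctrl.capture("side")
a=np.hstack([cv2.resize(t["image"][90:270,250:470],(440,360)),cv2.resize(s["image"][80:240,220:380],(360,360))]);cv2.imwrite("pics/p2.png",a[:,:,::-1])
E
```

```text
time_s: 34.28
eef_pos: [556.1, -142.5, 270.4]
ee_rot: [-0.001, 0.062, 0.998, 0.001]
force: [0.5, 0.1, -0.2]
grip_width: 0.0
grip_force: 0.0
t 34.28 pos [ 556.1 -142.5  270.4] yaw 172.88 toolz [-0.002  0.002 -1.   ] F [ 0.5  0.1 -0.2] gw 0.0 0.0 q [-0.46  0.45  1.39  0.    1.3  -1.9 ]
```

View pics/p2.png

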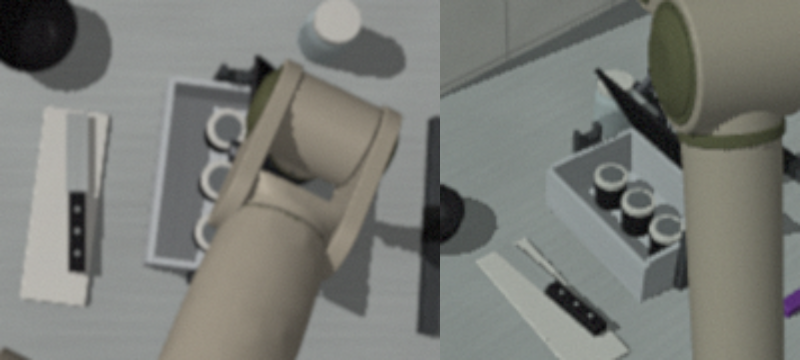

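The cover is leaning forward at roughly 1 rad with its edge at about (378,117) in the top view, and the pots are undisturbed. Continue.

```bash
python3 -m creep '[[[0.04,0.33,-0.2,0,0,0],[0.08,0.65,-0.43,0,0,0],[0.12,0.95,-0.68,0,0,0],[0.15,1.22,-0.96,0,0,0],[0.18,1.48,-1.25,0,0,0],[0.21,1.71,-1.56,0,0,0],[0.24,1.92,-1.9,0,0,0],[0.26,2.1,-2.23,0,0,0],[0.29,2.31,-2.7,0,0,0],[0.3,2.4,-2.95,0,0,0],[0.31,2.47,-3.2,0,0,0],[0.32,2.55,-3.45,0,0,0],[0.33,2.61,-3.7,0,0,0],[0.33,2.61,-3.9,0,0,0],[0.33,2.61,-4,0,0,0],[0.33,2.61,-4,0,0,0],[0.33,2.61,-4,0,0,0]]]'; python3 -c "from h import *;st()"; python3 -m creep '[[[0,0,-0.08,0,0,0],[0,0,-0.16,0,0,0],[0,0,-0.2,0,0,0],[0,0,-0.2,0,0,0],[0,0,-0.2,0,0,0]]]'; python3 -c "from h import *;st()"
```

```text
time_s: 35.8
eef_pos: [564.4, -79.3, 171.7]
ee_rot: [0.0, 0.063, 0.998, -0.0]
force: [-0.4, 1.2, -0.1]
grip_width: -0.001
grip_force: 0.0
t 35.8 pos [564.4 -79.3 171.7] yaw 172.79 toolz [ 0. -0. -1.] F [-0.4  1.2 -0.1] gw -0.1 0.0 q [-0.35  0.54  1.52 -0.    1.08 -1.79]
time_s: 36.22
eef_pos: [564.3, -79.2, 166.6]
ee_rot: [-0.0, 0.063, 0.998, -0.0]
force: [-0.6, 0.3, 0.0]
grip_width: -0.0
grip_force: 0.0
t 36.22 pos [564.3 -79.2 166.6] yaw 172.8 toolz [-0. -0. -1.] F [-0.6  0.3  0. ] gw -0.0 0.0 q [-0.34  0.55  1.53 -0.    1.07 -1.79]
```

```bash
python3 -m creep '[[[0,0,-0.06,0,0,0],[0,0,-0.1,0,0,0],[0,0,-0.1,0,0,0],[0,0,-0.1,0,0,0]]]'; python3 -c "from h import *;st()"; python3 -m creep '[[[0,0.3,0,0,0,0],[0,0.6,-0.04,0,0,0],[0,0.6,-0.08,0,0,0],[0,0.6,-0.08,0,0,0],[0,0.6,-0.08,0,0,0]]]'; python3 -c "from h import *;st()"
```

```text
time_s: 36.55
eef_pos: [564.5, -79.2, 164.6]
ee_rot: [0.0, 0.063, 0.998, -0.0]
force: [-1.7, -0.1, 4.8]
grip_width: 0.006
grip_force: 2.5
t 36.55 pos [564.5 -79.2 164.6] yaw 172.81 toolz [ 0. -0. -1.] F [-1.7 -0.1  4.8] gw 0.5 2.5 q [-0.34  0.55  1.53 -0.    1.06 -1.79]
time_s: 36.97
eef_pos: [565.3, -64.2, 164.4]
ee_rot: [0.002, 0.063, 0.998, -0.001]
force: [-4.0, -2.7, 17.5]
grip_width: -0.001
grip_force: 8.7
t 36.97 pos [565.3 -64.2 164.4] yaw 172.83 toolz [ 0.004 -0.002 -1.   ] F [-4.  -2.7 17.5] gw -0.0 8.7 q [-0.32  0.55  1.53 -0.    1.05 -1.76]
```

```bash
python3 -m creep '[[[0,0,0.5,0,0,0],[0,0,1.5,0,0,0],[0,0,3,0,0,0],[0,0,4.5,0,0,0],[0,1.5,4.5,0,0,0],[0,3,4.5,0,0,0],[0,4.5,4.5,0,0,0],[0,4.5,4.5,0,0,0],[0,4.5,4.5,0,0,0]]]' 50 40; python3 - <<'E'
from h import *
st()
t=ctrl.capture("top");s=ctrl.capture("side")
v=t["image"].max(2)
for b,st_,ce in blobs((v<80),200,1500):
    if ce[0]>430 and ce[1]<270: print("bar",ce,boxw(t,b,28))
m=v<45
for b,st_,ce in blobs(m,60,400):
    if ce[0]>430 and ce[1]<270: print("sleeve",ce,boxw(t,b,28))
for r in (160,170,180,190,215,225,235,245): print(r,v[r,452:485])
a=np.hstack([cv2.resize(t["image"][90:270,250:500],(500,360)),cv2.resize(s["image"][100:220,240:340],(300,360))]);cv2.imwrite("pics/p3.png",a[:,:,::-1])
E
```

```text
time_s: 37.72
eef_pos: [564.0, 50.4, 274.3]
ee_rot: [-0.0, 0.061, 0.998, 0.0]
force: [-0.1, -1.2, -0.1]
grip_width: 0.587
grip_force: 0.0
t 37.72 pos [564.   50.4 274.3] yaw 172.99 toolz [-0.001  0.    -1.   ] F [-0.1 -1.2 -0.1] gw 50.1 0.0 q [-0.12  0.43  1.41  0.    1.3  -1.57]
bar [466.34212696 204.54080791] (array([ 504.7, -403. ], dtype=float32), np.float32(298.1), np.float32(32.7), np.float32(-0.089))
160 [148 150 148 150 149 146 150 149 149 151 137  97  64  56  62  61  64  67
  62  62  65  67  81  87  90  92 101 119 146 154 153 154 153]
170 [151 153 149 153 153 153 150 153 152 148 123  79  55  59  62  65  65  59
  64  62  62  74  86  93  96  92  97 114 142 152 154 153 156]
180 [149 152 147 151 149 152 150 152 150 136  97  68  52  64  63  64  67  61
  63  63  67  78  87  92  91  91 113 142 152 153 153 153 153]
190 [152 147 149 151 150 150 153 152 144 122  84  55  58  65  67  62  65  65
  65  69  75  86  94  94  95 117 145 153 153 153 154 152 155]
215 [ 91  91  91  92  90  94  91  89  63  41  32  33  42  40  39  41  36  42
  49  74  88  94  94  92  95  94  93  92  93  93  92  99 118]
225 [92 95 96 92 95 96 91 80 58 39 32 38 40 38 45 40 40 40 57 85 92 93 92 95
 92 92 92 91 95 92 95 92 92]
235 [93 92 94 91 94 93 87 63 37 29 34 41 40 39 40 41 39 49 72 88 95 92 93 91
 91 93 88 90 94 91 92 93 92]
245 [ 91  95  94 112 134 128  93  55  35  31  39  40  41  39  40  38  37  64
  82  92  94  92  94  93  92  91  94  90  90  93  93  92  95]
```

View pics/p3.png

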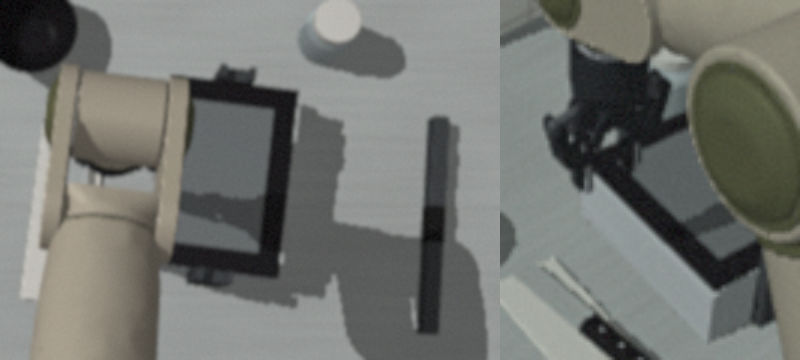

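The cover is shut. The bar still lies to the right, with its ends at about (469,149) and (464,256) and its sleeve at rows 194–210.

```bash
python3 - <<'E'
from h import *
t=ctrl.capture("top");v=t["image"].max(2)
R={160:(462.6,473.7),170:(462.1,472.9),180:(461.6,472.8),190:(461,472),215:(460.1,470.5),225:(459.6,470.3),235:(459,469.6),245:(458.7,468.8)}
L=np.array([ray(t,(a,r),0)[:2]-[0,11] for r,(a,b) in R.items()]);T=np.array([ray(t,(b,r),28)[:2]+[0,11] for r,(a,b) in R.items()])
for P in(L,T):
  k,c=np.polyfit(P[:,0],P[:,1],1);print("slope",k,"y@504",k*504+c)
print(-np.asarray(t["R"]).T@t["t"])
col=lambda r:int(round(469.4-4.9*(r-160)/85))
print([(r,int(v[r,col(r)])) for r in list(range(144,154))+list(range(190,214))+list(range(250,262))])
print(ray(t,(467,201.8),28),ray(t,(470,149.2),28),ray(t,(464,257),28))
E
```

```text
slope -0.0758191665865393 y@504 -407.66125894224876
slope -0.08743198806333485 y@504 -405.3104537406359
[ 365.24047554  103.18888672 1426.33599155]
[(144, 155), (145, 156), (146, 152), (147, 132), (148, 100), (149, 73), (150, 64), (151, 61), (152, 64), (153, 62), (190, 63), (191, 60), (192, 57), (193, 36), (194, 34), (195, 26), (196, 30), (197, 24), (198, 27), (199, 29), (200, 28), (201, 28), (202, 28), (203, 24), (204, 27), (205, 21), (206, 23), (207, 17), (208, 16), (209, 10), (210, 22), (211, 30), (212, 38), (213, 41), (250, 39), (251, 40), (252, 36), (253, 44), (254, 35), (255, 35), (256, 54), (257, 75), (258, 90), (259, 93), (260, 95), (261, 95)]
[ 506.50661084 -404.63555509   28.        ] [ 651.94357831 -417.46941778   28.        ] [ 357.02133727 -391.84436626   28.        ]
```

```bash
python3 -m creep '[[[-0.1,-1,0,0,0,0],[-0.3,-2.6,0,0,0,0],[-0.5,-4.2,0,0,0,0],[-0.7,-5.8,0,0,0,0.48],[-0.9,-7.4,0,0,0,0.48],[-1.1,-9,0,0,0,0.48],[-1.3,-10.6,0,0,0,0.48],[-1.5,-12.2,0,0,0,0.48],[-1.7,-13.8,0,0,0,0.48],[-2,-15.4,0,0,0,0.48],[-2.2,-17,0,0,0,0.48],[-2.34,-18.2,0,0,0,0.48],[-2.34,-18.26,-1,0,0,0.48],[-2.34,-18.26,-2.5,0,0,0.48],[-2.34,-18.26,-4,0,0,0.48],[-2.34,-18.26,-5.5,0,0,0.48],[-2.34,-18.26,-6.5,0,0,0.48],[-2.34,-18.26,-6.8,0,0,0.48],[-2.34,-18.26,-6.8,0,0,0.48],[-2.34,-18.26,-6.8,0,0,0.48]]]' 60 60; python3 -c "from h import *;st()"
```

```text
time_s: 39.53
eef_pos: [505.9, -409.2, 106.1]
ee_rot: [0.001, 0.042, 0.999, -0.001]
force: [0.2, 0.1, 1.0]
grip_width: 0.706
grip_force: 0.0
t 39.53 pos [ 505.9 -409.2  106.1] yaw 175.15 toolz [ 0.001 -0.001 -1.   ] F [0.2 0.1 1. ] gw 60.3 0.0 q [-0.86  0.78  1.29 -0.    1.07 -2.35]
```

```bash
python3 -m creep '[[[0,0,0,0,0,0],[0,0,0,0,0,0],[0,0,-0.5,0,0,0],[0,0,-1,0,0,0],[0,0,-1,0,0,0],[0,0,-1,0,0,0]]]'; python3 -m creep '[[[0,0,0,0,0,0],[0,0,0,0,0,0],[0,0,0,0,0,0],[0,0,0,0,0,0],[0,0,0,0,0,0],[0,0,0,0,0,0],[0,0,0,0,0,0],[0,0,0,0,0,0],[0,0,0,0,0,0],[0,0,0,0,0,0]]]' 0 80; python3 -c "from h import *;st()"
```

```text
time_s: 40.03
eef_pos: [505.5, -407.7, 78.3]
ee_rot: [-0.001, 0.042, 0.999, 0.001]
force: [-0.9, 0.3, -0.0]
grip_width: 0.701
grip_force: 0.0
time_s: 40.87
eef_pos: [506.1, -408.3, 80.4]
ee_rot: [0.0, 0.042, 0.999, -0.0]
force: [-1.3, 1.5, 5.9]
grip_width: 0.235
grip_force: 80.4
t 40.87 pos [ 506.1 -408.3   80.4] yaw 175.2 toolz [ 0.001 -0.001 -1.   ] F [-1.3  1.5  5.9] gw 20.1 80.4 q [-0.86  0.82  1.3   0.    1.03 -2.35]
```

```bash
python3 -m creep '[[[0,0,0.8,0,0,0],[0,0,2.2,0,0,0],[0,0,3.8,0,0,0],[0,0,5.4,0,0,0],[0,0,6.8,0,0,0],[0,0,7.2,0,0,0],[0.2,1,7.2,0,0,-0.2],[0.4,2.4,7.2,0,0,-0.47],[0.7,4,7.2,0,0,-0.47],[1,5.6,7.2,0,0,-0.47],[1.3,7.2,7.2,0,0,-0.47],[1.6,8.8,7.2,0,0,-0.47],[1.9,10.3,7.2,0,0,-0.47],[2.1,11.4,7.2,0,0,-0.47],[2.21,12.04,7.2,0,0,-0.47],[2.21,12.04,7.2,0,0,-0.47],[2.21,12.04,6.2,0,0,-0.47],[2.21,12.04,5.2,0,0,-0.47],[2.21,12.04,5.2,0,0,-0.47],[2.21,12.04,5.2,0,0,-0.47]]]'; python3 -m creep '[[[0,0,0,0,0,0],[0,0,0,0,0,0]]]'; python3 - <<'E'
from h import *
st()
t=ctrl.capture("top");s=ctrl.capture("side")
a=np.hstack([cv2.resize(t["image"][90:260,290:440],(353,400)),cv2.resize(s["image"][90:230,230:386],(446,400))]);cv2.imwrite("pics/b1.png",a[:,:,::-1])
C=np.array([561.3,-107.4]);ex=np.array([.9922,-.1247])
for d in(150,-150): print("expected end top",proj(t,[*(C+ex*d),153]).round(1),proj(s,[*(C+ex*d),153]).round(1))
E
```

```text
time_s: 42.53
eef_pos: [560.6, -107.7, 208.7]
ee_rot: [-0.002, 0.063, 0.998, 0.0]
force: [-0.3, 0.2, -0.9]
grip_width: 0.238
grip_force: 79.3
time_s: 42.7
eef_pos: [561.6, -107.7, 211.1]
ee_rot: [0.001, 0.063, 0.998, -0.0]
force: [-0.3, -0.3, -2.0]
grip_width: 0.241
grip_force: 79.3
t 42.7 pos [ 561.6 -107.7  211.1] yaw 172.83 toolz [ 0.002 -0.001 -1.   ] F [-0.3 -0.3 -2. ] gw 20.6 79.3 q [-0.39  0.5   1.48 -0.    1.16 -1.84]
expected end top [371.9 116. ] [283.6 125.8]
expected end top [358.3 234.2] [339.8 176.2]
```

View pics/b1.png

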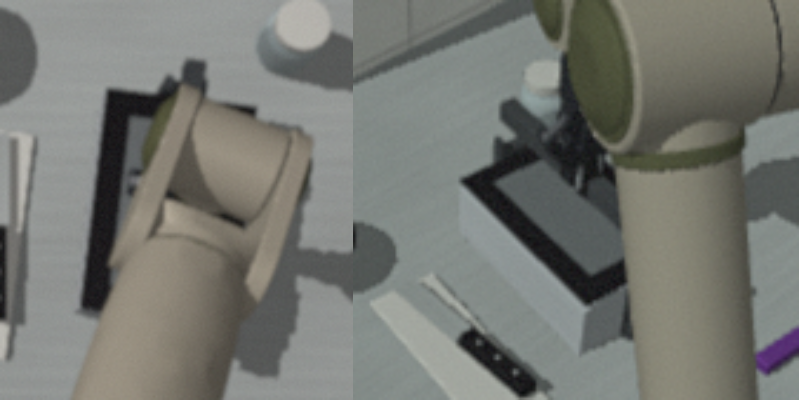

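The bar's far end is at (372,116), where I expected it (371.9,116.0), so it is aligned. Lower into the saddles.

```bash
python3 -m creep '[[[0,0,-0.2,0,0,0],[0,0,-0.4,0,0,0],[0,0,-0.6,0,0,0],[0,0,-0.8,0,0,0],[0,0,-0.95,0,0,0],[0,0,-1.1,0,0,0],[0,0,-1.18,0,0,0],[0,0,-1.18,0,0,0],[0,0,-1.18,0,0,0]]]'; python3 -c "from h import *;st()"
```

```text
time_s: 43.55
eef_pos: [561.1, -107.2, 180.4]
ee_rot: [0.0, 0.062, 0.998, -0.0]
force: [-2.1, 0.9, 1.1]
grip_width: 0.238
grip_force: 79.8
t 43.55 pos [ 561.1 -107.2  180.4] yaw 172.85 toolz [ 0. -0. -1.] F [-2.1  0.9  1.1] gw 20.3 79.8 q [-0.39  0.53  1.51 -0.    1.1  -1.84]
```

```bash
python3 -m creep '[[[0,0,-0.02,0,0,0],[0,0,-0.02,0,0,0],[0,0,-0.02,0,0,0],[0,0,-0.02,0,0,0],[0,0,-0.02,0,0,0],[0,0,-0.02,0,0,0],[0,0,0.5,0,0,0],[0,0,1.5,0,0,0],[0,0,3,0,0,0],[0,0,4,0,0,0],[-1,1.5,4,0,0,0],[-2,3,4,0,0,0],[-3,4.5,4,0,0,0],[-3.5,6,4,0,0,0],[-3.5,7.5,4,0,0,0],[-3.5,9,4,0,0,0],[-3.5,10,4,0,0,0],[-3.5,10,4,0,0,0],[-3.5,10,4,0,0,0]]]' 50 40; python3 - <<'E'
from h import *
st()
t=ctrl.capture("top");s=ctrl.capture("side")
a=np.hstack([cv2.resize(t["image"][100:250,240:420],(480,400)),cv2.resize(s["image"][100:240,250:362],(320,400))]);cv2.imwrite("pics/b2.png",a[:,:,::-1])
C=np.array([561.3,-107.4]);ex=np.array([.9922,-.1247]);ey=np.array([.1247,.9922])
for nm,c in(("top",t),("side",s)):
  for d in(150,-150): print(nm,[proj(c,[*(C+ex*d+ey*w),128]).round(1) for w in(11,-11)])
E
```

```text
time_s: 45.13
eef_pos: [473.4, 143.7, 280.1]
ee_rot: [0.0, 0.061, 0.998, -0.0]
force: [0.7, -0.8, -0.8]
grip_width: 0.588
grip_force: 0.0
t 45.13 pos [473.4 143.7 280.1] yaw 172.99 toolz [ 0. -0. -1.] F [ 0.7 -0.8 -0.8] gw 50.2 0.0 q [ 0.06  0.27  1.62 -0.    1.25 -1.39]
top [array([365.9, 118. ]), array([374.4, 119.1])]
top [array([352.4, 234. ]), array([361.1, 235.2])]
side [array([280.9, 132.5]), array([285.9, 130.3])]
side [array([336.1, 183.2]), array([341.4, 180.4])]
```

View pics/b2.png

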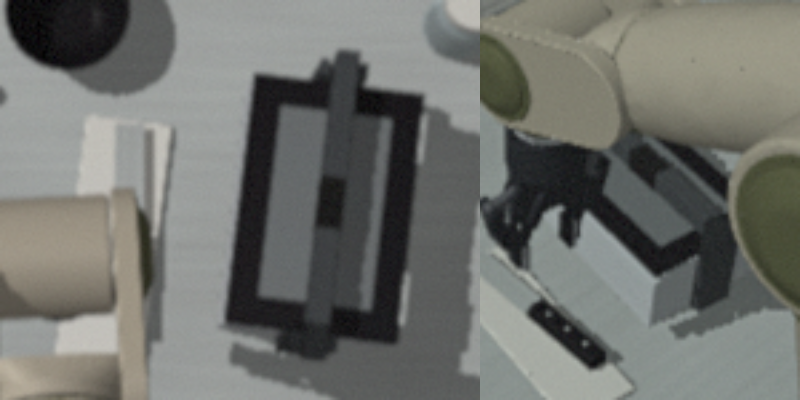

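The far end of the bar is at (366–374,119) and the near end at about (336–341,182) in the side view. Both match a centred, fully seated bar. The cover is shut, and the knife lies on the board. I'm handing in.

```bash
python3 -c "from h import *;st();print(ctrl.finish_job())"
```

```text
t 45.23 pos [473.7 142.2 280.1] yaw 172.82 toolz [-0. -0. -1.] F [ 0.4 -0.1  0.3] gw 50.1 0.0 q [ 0.05  0.27  1.62 -0.    1.25 -1.39]
the job is handed in; nothing more can be done
None
```

I handed the job in at 45 s without a verdict coming back: by the pictures, all three soup pots stand in the carrier under the shut cover, the bar is seated centrally in both brackets, the palette knife is flat on its board, and the bowl, bottle and spice jar were left alone.

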